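Make up two sampling kits from the stock

TASK

Make up the two sampling kits from the stock on the bench. The blue tray gets the red rubber pipette bulb in its big well and the brown vial with the white cap in its small well; the yellow tray gets the green-capped jar in its big well and the red-capped vial in its small well. Everything must stand upright on the floor of its well; do not knock anything over, and leave the small beaker and the orange-capped jar among the stock where they stand.

Things in the scene. Friction and masses are not known exactly. Their poses are not given: they have to be found in the camera images.
- kit_blue: blue plastic kit tray, 96 (x) by 160 (y) by 18 mm high with a low finger tab at each end, fixed to the bench; origin at the centre of its underside, y along its length. Two square, grey-lined wells, 10 mm deep (floor 8 mm above the bench): a big one, 70 mm wide, centred at y = -34 mm, and a small one, 42 mm wide, at y = +48 mm (x = 0 for both).
- kit_yellow: yellow plastic kit tray, 96 (x) by 160 (y) by 18 mm high with a low finger tab at each end, fixed to the bench; origin at the centre of its underside, y along its length. Two square, grey-lined wells, 10 mm deep (floor 8 mm above the bench): a big one, 70 mm wide, centred at y = -34 mm, and a small one, 42 mm wide, at y = +48 mm (x = 0 for both). (Note: the printer at the back left is a tall obstacle.)
- bulb_mid (a point): red rubber pipette bulb, loose, standing on its flat bottom: 88 mm high, round body 52 mm across up to 45 mm above its bottom, slimmer neck 18 mm across above that (the neck flares gently into the body, up to about 60 mm). Point on its axis half-way up, 44 mm above its bottom; z up its axis. About 45 g.
- green_jar_mid (a point): round white sample jar with a green screw cap, loose, standing: 75 mm high, 50 mm across up to 45 mm, narrowing to a short neck below the 45 mm wide cap, which is the top 16 mm. Point on its axis half-way up, 37.5 mm above its bottom; z up its axis. About 90 g.
- brown_vial_mid (a point): brown vial with a white cap, loose, standing: 65 mm high, 20 mm across, cap 18 mm across on the top 13 mm. Point on its axis half-way up, 32.5 mm above its bottom; z up its axis. About 14 g.
- red_vial_mid (a point): pale, whitish vial with a red cap, loose, standing: 65 mm high, 20 mm across, cap 18 mm across on the top 13 mm. Point on its axis half-way up, 32.5 mm above its bottom; z up its axis. About 14 g.
- small_beaker_mid (a point): small empty clear glass beaker in the front half of the bench, loose, standing, to be left alone: 68 mm high, 58 mm across. Point on its axis half-way up, 34 mm above its bottom. (A bigger beaker stands behind the stock and is no part of the job.)
- orange_jar_mid (a point): the same white sample jar but with an orange cap, loose, standing, to be left alone: 75 mm high, 50 mm across. Point on its axis half-way up, 37.5 mm above its bottom.
There are look-alikes about, which are no part of the job. What is meant by the part that bears bulb_mid is not pink or purple, and is the larger of those in its own colour.

How it is judged (in metres and radians):
At the end, for the whole second after the job is handed in: Each of the four stands in its named well: within 15 mm of the well centre along tray x and y, bottom within 4 mm of the well floor, upright within 0.12 rad, released, at rest; the small beaker and the orange-capped jar are upright within 20 mm of their starts (x of bulb_mid in the frame of kit_blue between -0.015 and 0.015 m and y of bulb_mid in the frame of kit_blue between -0.049 and -0.019 m and z of bulb_mid in the frame of kit_blue between 0.048 and 0.056 m and angle between each of bulb_mid, brown_vial_mid, green_jar_mid, red_vial_mid, small_beaker_mid, orange_jar_mid's own z axis and vertical below 0.12 rad and linear speed of each of bulb, brown_vial, green_jar, red_vial below 0.02 m/s and contact force between the fingers and bulb below 0.1 N and x of brown_vial_mid in the frame of kit_blue between -0.015 and 0.015 m and y of brown_vial_mid in the frame of kit_blue between 0.033 and 0.063 m and z of brown_vial_mid in the frame of kit_blue between 0.0365 and 0.0445 m and contact force between the fingers and brown_vial below 0.1 N and x of green_jar_mid in the frame of kit_yellow between -0.015 and 0.015 m and y of green_jar_mid in the frame of kit_yellow between -0.049 and -0.019 m and z of green_jar_mid in the frame of kit_yellow between 0.0415 and 0.0495 m and contact force between the fingers and green_jar below 0.1 N and x of red_vial_mid in the frame of kit_yellow between -0.015 and 0.015 m and y of red_vial_mid in the frame of kit_yellow between 0.033 and 0.063 m and z of red_vial_mid in the frame of kit_yellow between 0.0365 and 0.0445 m and contact force between the fingers and red_vial below 0.1 N and distance of each of small_beaker_mid, orange_jar_mid from where it was at the start of the episode below 0.02 m); the robot touches nothing.
It fails at once if something of the stock was knocked over (angle between any of bulb_mid, green_jar_mid, brown_vial_mid, red_vial_mid, small_beaker_mid, orange_jar_mid's own z axis and vertical above 0.8 rad).
It fails at once if the small beaker was moved from where it stands (distance of small_beaker_mid from where it was at the start of the episode above 0.03 m).
It fails at once if the orange-capped jar was moved from where it stands (distance of orange_jar_mid from where it was at the start of the episode above 0.03 m).
It also fails if it takes over 120 s, if anything falls off the work surface, if the arm or the gripper's body presses on something with over 40 N, if the wrist force passes 120 N, or if a joint passes its speed limit or range.

ROBOT

A 7-joint arm with a two-finger parallel gripper is mounted at the origin on a cart in front of the work surface, level with it; the furniture and walls round the work are solid. World frame = base frame: x ahead of the robot, y to its left, z up, the work surface at z = 0. Lengths are in mm, angles in rad, forces in N, time in s.
With the tool pointing down it reaches from about 400 to 875 mm from the base axis. Payload 4.4 kg.
Tool frame: the origin (TCP) lies on the centre line of the jaws, within the pads' length; the fingertips stand 11 mm ahead of it and the grasp point (between the pads) lies 8 mm behind it (ctrl.tips_ahead is the distance from the TCP to the fingertips, in mm); z points along the fingers, y is the line along which they close (so a half turn about z gives the same grasp; the last joint's range is limited). The gripper opens to 85 mm and grips with 20 to 120 N. Pads are 22 mm wide; open, the fingers measure 114 mm over their backs; the gripper's body (76 mm by 85 mm) begins 54 mm behind the grasp point. The pads swing forward as they close: fully open they stand 13 mm farther back than shut.
Start: joints at [-1.301, 0.628, 0.038, 1.517, -0.027, 0.996, -0.02], TCP at [214.168, 613.718, 242.313] pointing down, gripper open.
Joint ranges: [-3.06, 3.06], [-0.37, 2.12], [-1.25, 1.32], [0.18, 2.47], [-1.1, 4.24], [0.23, 1.98], [-2.94, 2.94]. Speed limits (rad/s): [2.57, 2.57, 3.14, 3.14, 3.14, 3.14, 3.14].

INTERFACE

Orientations are given as [roll, pitch, yaw] about the fixed x, y, z axes, in that order (R = Rz(yaw) Ry(pitch) Rx(roll)).
In Python, from cell import ctrl, eyes, job gives the robot as it stands. The module is installed in compiled form; this text tells all that it offers.
- The arm moves only by the tool carry_out, never from a script. Its argument "moves" is a list of rows, each an object of numbers: "tx", "ty", "tz": the shift along the tool's x, y, z as a fraction of full scale; "twist": the turn about the tool's z as a fraction of full scale; "fingers": the opening, from 0 (shut) to 1 (fully open). In form: [{"tx": .., "ty": .., "tz": .., "twist": .., "fingers": ..}, ...]. A call has 1 to 12 rows; each row shifts and turns the commanded pose from where the row before left it, along the tool's axes as they then stand; what a row does not reach is not made up. Full scale, the value 1, is 0.3 m for a shift and pi rad for a turn. A row lasts 1/8 s, in which the tool goes at most 62.5 mm and 10.7 degrees, less where a joint would pass 70% of its speed; a pose out of reach is approached as far as the arm can. A call with a number of a shift or a turn outside -1 to 1 is refused whole. A call with a gripper value outside its range is refused whole. The fingers move at their own pace and stop on an object; the grip force is fixed at half the most. Time passes only in rows, so rows that do not move let the fingers close. It gives the time, the measured TCP pose, the force, the opening and the grip force at its end, in the units of the state.
- ctrl.read_state(): the state, without advancing time (a new reading comes with each control period).
- eyes.get_image(name): name is "scene" or "top" or "wrist"; returns a dict with "color" (400x640x3 uint8, blue, green, red), "fovy" (degrees; the focal length in pixels is half the picture's height over the tangent of half this angle, whatever the lens; pixels are square), "cx", "cy" (the principal point, pixels), "world_from_camera" (4x4, takes a point from camera to world coordinates). Camera axes: x right, y up, looking along -z (the intrinsics and any distortion apply to the point x, -y, -z); pixel columns grow to the right and rows downward; lengths in mm; the calibration is good to about 2 mm. The wrist camera is an equidistant fisheye: a pixel r from the principal point sees the ray r / f radians off the axis. A picture is of the moment at which its call begins. There is no depth.
- job.finish_job(): hands the job in; it is judged then, once.
The state is a dict: "clock": time; "qpos": joint angles; "qd": joint speeds; "tau": joint torques, N m; "eef_pos": TCP position; "tool_rot": TCP orientation; "force": force on the tool from outside, world axes, zero at the start; "torque": the same for the moment, N m; "width": finger opening in mm; "gripper_force": force on a finger pad.
Only numpy, scipy, OpenCV 4.12 (cv2) and the standard library are available. Lean on these libraries where they do the work, as an engineer would, in place of code of your own. Each camera call takes 0.05 s, during which the arm holds its last target. There are 200 camera calls.

## Working session

There is one attempt and no reset: what is moved stays moved. The work goes in short steps, Python scripts to look and compute and a tool call to move; the robot and the scene stay as the last step left them, time stands still between calls to the robot, and variables do not carry over. Pictures are saved under pics/ and viewed, at most 14 in all, crops included, and the job is handed in when it is done.

Besides the shell and the picture viewer there is one more tool, called after ">>>" by a JSON object that holds its "name" and its "arguments", one argument or row to a line. carry_out: Moves the arm, as the interface text tells. Its arguments: {"type":"object","properties":{"moves":{"type":"array","items":{"type":"object","properties":{"tx":{"type":"number","minimum":-1,"maximum":1},"ty":{"type":"number","minimum":-1,"maximum":1},"tz":{"type":"number","minimum":-1,"maximum":1},"twist":{"type":"number","minimum":-1,"maximum":1},"fingers":{"type":"number"}}}}},"required":["moves"]}

```bash
mkdir -p pics; cat > h.py <<'E'
import numpy as np, cv2, json
from cell import ctrl, eyes, job
def snap(n,fn):
    im=eyes.get_image(n); cv2.imwrite(f'pics/{fn}.png',im['color'])
    np.savez(f'pics/{fn}.npz',**im); return im
def load(fn): return dict(np.load(f'pics/{fn}.npz'))
def foc(im): return 200/np.tan(np.radians(float(im['fovy']))/2)
def ray(im,u,v,fish=False):
    f=foc(im); a=(u-im['cx'])/f; b=(v-im['cy'])/f
    if fish:
        r=np.hypot(a,b); s=np.sin(r)/r if r>1e-9 else 1
        d=np.array([a*s,-b*s,-np.cos(r)])
    else: d=np.array([a,-b,-1.])
    T=np.array(im['world_from_camera']); return T[:3,3],T[:3,:3]@d
def at(im,u,v,z,fish=False):
    o,d=ray(im,u,v,fish); return (o+d*(z-o[2])/d[2]).round(1)
def proj(im,p,fish=False):
    T=np.linalg.inv(np.array(im['world_from_camera'])); q=T[:3,:3]@np.array(p)+T[:3,3]; f=foc(im)
    x,y,z=q[0],-q[1],-q[2]
    if fish:
        r=np.hypot(x,y); th=np.arctan2(r,z); return (im['cx']+f*th*x/r, im['cy']+f*th*y/r)
    return (im['cx']+f*x/z, im['cy']+f*y/z)
E
python3 - <<'E'
from h import *
for n in ['scene','top','wrist']:
    im=snap(n,n+'0'); print(n,im['fovy'],im['cx'],im['cy'],np.array(im['world_from_camera']).round(2).tolist(), [k for k in im])
print(ctrl.read_state())
E
```

```text
scene 57.627966496498516 315.87612206004127 204.16291341214645 [[-0.49, 0.36, -0.79, -38.8], [-0.87, -0.23, 0.43, 323.75], [-0.03, 0.9, 0.43, 427.16], [0.0, 0.0, 0.0, 1.0]] ['color', 'fovy', 'cx', 'cy', 'world_from_camera']
top 44.27423968427219 328.777182274513 198.67836492506777 [[0.01, 1.0, -0.04, 570.51], [-1.0, 0.01, 0.0, -27.31], [0.0, 0.04, 1.0, 1405.1], [0.0, 0.0, 0.0, 1.0]] ['color', 'fovy', 'cx', 'cy', 'world_from_camera']
wrist 65.70646984690485 319.2822799145955 200.41488675018783 [[0.33, -0.9, -0.29, 139.63], [0.94, 0.31, 0.1, 639.33], [-0.0, -0.31, 0.95, 372.28], [0.0, 0.0, 0.0, 1.0]] ['color', 'fovy', 'cx', 'cy', 'world_from_camera']
{'clock': 0.15, 'qpos': array([-1.30083266,  0.62916008,  0.03846194,  1.51811105, -0.02697985,
        0.99630612, -0.02001312]), 'qd': array([ 0.0001773 , -0.00271417, -0.00128047, -0.0044866 ,  0.00054832,
       -0.00017636, -0.00058628]), 'tau': array([ 2.34338957e-03, -5.63802874e+01,  1.22755051e+00, -1.93651325e+01,
        1.10714760e-02,  7.43763638e-03, -5.36116644e-06]), 'eef_pos': array([214.00223034, 613.28615814, 241.59218109]), 'tool_rot': array([-3.14012672e+00,  3.28099269e-05,  2.80581651e+00]), 'force': array([-0.57872564, -0.0988376 ,  0.90384689]), 'torque': array([ 0.01520754,  0.02501113, -0.04438639]), 'gripper_force': 0.0, 'width': 85.1273516514704}
```

View pics/top0.png

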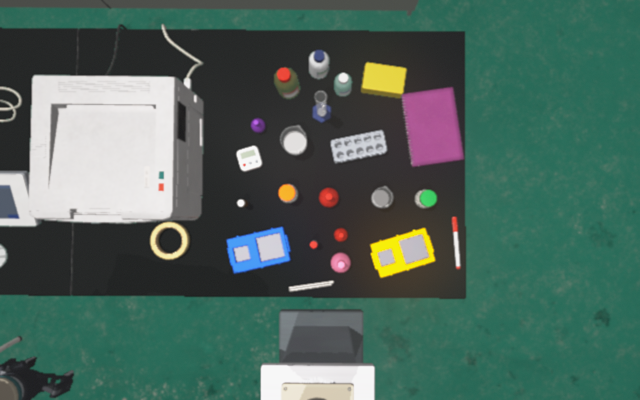

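View pics/scene0.png

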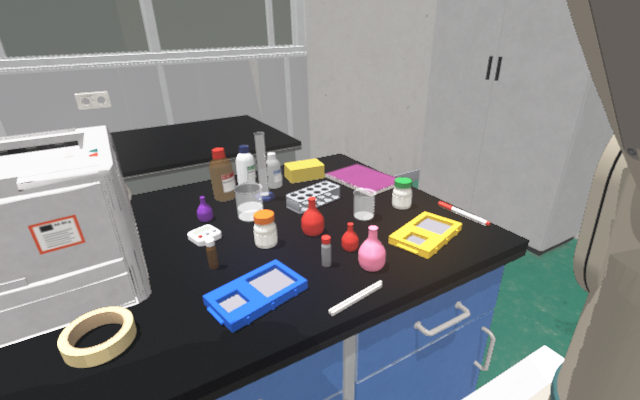

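The top view shows these candidates. Red bulbs: large at (328,197) and small at (340,235), with pink (340,262) and purple (258,125) excluded, so the choice is (328,197). Brown vial with white cap at (241,203), red-capped vial (313,244), green jar (427,198), orange jar (288,193), and small beaker (382,197). Blue tray is at (259,250) and yellow at (402,253). I'll check this in a close crop.

```bash
python3 - <<'E'
from h import *
im=load('top0'); c=im['color']
cv2.imwrite('pics/crop1.png',cv2.resize(c[170:290,215:475],None,fx=3,fy=3,interpolation=cv2.INTER_CUBIC))
hsv=cv2.cvtColor(c,cv2.COLOR_BGR2HSV).astype(int)
H,S,V=hsv[...,0],hsv[...,1],hsv[...,2]
def blobs(m,name,z):
    n,l,st,ce=cv2.connectedComponentsWithStats(m.astype(np.uint8))
    for i in range(1,n):
        x,y,w,h,a=st[i]
        if a>=12 and 200<x<470 and 160<y<290: print(name,a,(x,y,w,h),ce[i].round(1),at(im,*ce[i],z))
blobs(((H<5)|(H>174))&(S>150)&(V>80),'red',60)
blobs((H>45)&(H<75)&(S>120)&(V>60),'green',75)
blobs((H>8)&(H<18)&(S>150)&(V>120),'orange',75)
blobs((S<40)&(V>200),'white',65)
blobs((H>100)&(H<125)&(S>150)&(V>100),'blue',18)
blobs((H>22)&(H<35)&(S>150)&(V>120),'yellow',18)
blobs((S<60)&(V>120)&(V<215),'grey',8)
for nm,a in (('blue',(H>100)&(H<125)&(S>150)&(V>100)),('yel',(H>22)&(H<35)&(S>150)&(V>120))):
    a=a.astype(np.uint8); a[:220]=0;a[285:]=0; a[:,:220]=0; a[:,450:]=0
    cn=max(cv2.findContours(a,0,2)[0],key=cv2.contourArea)
    # mask of holes
    P=np.array([at(im,*p[0],18)[:2] for p in cn],np.float32)
    print(nm,cv2.minAreaRect(P))
E
```

```text
red 302 (np.int32(319), np.int32(188), np.int32(20), np.int32(19)) [328.2 197. ] [624.3 -27.4  60. ]
red 68 (np.int32(452), np.int32(217), np.int32(6), np.int32(14)) [454.5 223.6] [ 554.4 -373.2   60. ]
red 150 (np.int32(334), np.int32(228), np.int32(14), np.int32(14)) [340.3 234.4] [522.3 -61.3  60. ]
red 49 (np.int32(310), np.int32(241), np.int32(8), np.int32(8)) [313.2 244.5] [494.2  12.4  60. ]
green 222 (np.int32(420), np.int32(189), np.int32(17), np.int32(17)) [428.4 197.7] [ 624.  -298.6   75. ]
orange 66 (np.int32(278), np.int32(184), np.int32(17), np.int32(17)) [285.4 191.2] [638.5  88.7  75. ]
white 32 (np.int32(238), np.int32(200), np.int32(6), np.int32(6)) [240.5 202.5] [607.1 211.6  65. ]
white 112 (np.int32(454), np.int32(232), np.int32(6), np.int32(34)) [456.2 248.6] [ 486.5 -376.3   65. ]
white 520 (np.int32(257), np.int32(234), np.int32(27), np.int32(27)) [270.1 246.7] [487.7 129.4  65. ]
white 165 (np.int32(235), np.int32(246), np.int32(15), np.int32(15)) [241.7 253.1] [469.8 206.3  65. ]
white 75 (np.int32(379), np.int32(251), np.int32(15), np.int32(13)) [383.8 258
[... 985 characters left out ...]
nt32(237), np.int32(19), np.int32(24)) [262.1 250.8] [472.5 158.8   8. ]
grey 26 (np.int32(454), np.int32(240), np.int32(3), np.int32(26)) [454.6 252.5] [ 472.  -386.8    8. ]
grey 18 (np.int32(234), np.int32(249), np.int32(4), np.int32(13)) [235.5 255. ] [459.9 233.8   8. ]
grey 175 (np.int32(378), np.int32(250), np.int32(16), np.int32(16)) [385.7 257.2] [ 457.2 -191.5    8. ]
grey 115 (np.int32(289), np.int32(280), np.int32(45), np.int32(12)) [311.2 285.5] [375.8  18.6   8. ]
blue ((476.32940673828125, 167.94891357421875), (105.20378875732422, 176.16610717773438), 12.482938766479492)
yel ((472.2950134277344, -235.58502197265625), (105.4303207397461, 174.52609252929688), 18.434825897216797)
```

View pics/crop1.png

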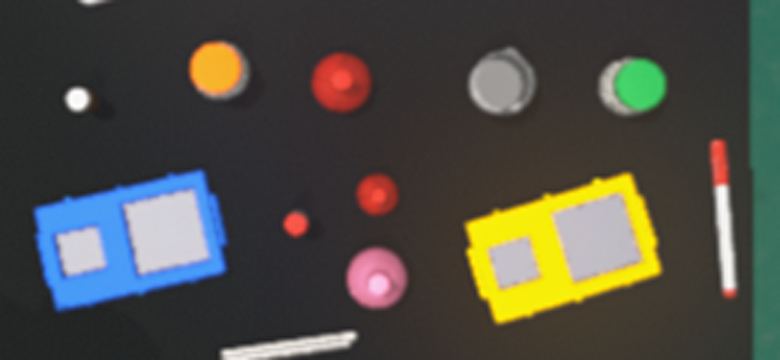

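The crop confirms it: the large red bulb is at full-image (329,197), larger than its red neighbour at (341,235). The red vial is at (313,244), white-capped vial (241,203), and green jar (428,198). Next I'll refine the metric positions.

```bash
python3 - <<'E'
from h import *
im=load('top0'); c=im['color']
hsv=cv2.cvtColor(c,cv2.COLOR_BGR2HSV).astype(int); H,S,V=hsv[...,0],hsv[...,1],hsv[...,2]
g=((S<90)&(V>110)).astype(np.uint8)
for nm,(x0,x1) in {'blue':(228,292),'yel':(372,436)}.items():
    m=np.zeros_like(g); m[228:275,x0:x1]=g[228:275,x0:x1]
    cs=sorted(cv2.findContours(m,0,2)[0],key=cv2.contourArea)[-2:]
    C=[]
    for cn in cs:
        P=np.array([at(im,*p[0],10)[:2] for p in cn],np.float32); r=cv2.minAreaRect(P); C.append(np.array(r[0])); print(nm,np.round(r[0],1),np.round(r[1],1),round(r[2],1))
    d=C[0]-C[1]; print(np.linalg.norm(d),np.degrees(np.arctan2(-d[0],d[1])))
print('bulb body',at(im,328.6,197.1,40),'neck',at(im,329,196.7,88))
print('green',at(im,428.4,197.7,75),'red',at(im,313.2,244.5,65),'white',at(im,240.5,202.5,65),'orange',at(im,287.3,192.5,75),'beaker',at(im,382,197.5,40))
print('printer edge low',at(im,203,190,0),at(im,203,218,0),at(im,172,218,200), 'tips',ctrl.tips_ahead)
sc=load('scene0')
for n,p in dict(bulb=(624,-27,88),green=(624,-299,75),red=(494,12,65),white=(607,211,65),orange=(634,84,75)).items(): print(n,np.round(proj(sc,p),1))
hs=cv2.cvtColor(sc['color'],cv2.COLOR_BGR2HSV).astype(int); H,S,V=hs[...,0],hs[...,1],hs[...,2]
for nm,m in dict(red=((H<5)|(H>174))&(S>150)&(V>80),green=(H>45)&(H<75)&(S>120)&(V>60)).items():
    n,l,st,ce=cv2.connectedComponentsWithStats(m.astype(np.uint8))
    for i in range(1,n):
        if st[i][4]>20: print(nm,st[i].tolist())
E
```

```text
blue [465.  216.3] [39.2 40.1] 12.9
blue [484.  136.3] [68.2 68.6] 13.3
82.23799264927342 13.399052491172197
yel [ 457.6 -191.4] [39.2 39.3] 18.7
yel [ 482.2 -269.8] [67.4 67.5] 17.5
82.2075098566956 17.443362671378953
bulb body [624.9 -28.4  40. ] neck [624.  -29.5  88. ]
green [ 624.1 -298.7   75. ] red [494.6  12.4  65. ] white [607.1 211.6  65. ] orange [635.   83.5  75. ] beaker [ 625.  -176.9   40. ]
printer edge low [643.8 331.    0. ] [563.8 329.6   0. ] [564.1 354.7 200. ] tips 11.0
bulb [311.2 197.8]
green [403.  179.1]
red [326. 236.]
white [209.8 238.3]
orange [264.3 213.1]
red [212, 147, 13, 12, 138]
red [301, 198, 23, 38, 575]
red [438, 203, 13, 6, 22]
red [341, 222, 18, 30, 336]
red [321, 234, 10, 10, 59]
green [395, 177, 17, 7, 87]
```

>>> {"name": "carry_out", "arguments": {
  "moves": [
    {"twist": -0.0535, "fingers": 1},
    {"twist": -0.0535, "fingers": 1},
    {"fingers": 1}
  ]
}}

```text
validation failed for argument at $.mo...
```

>>> {"name": "carry_out", "arguments": {
  "moves": [
    {"tx": 0, "ty": 0, "tz": 0, "twist": -0.0535, "fingers": 1.0},
    {"tx": 0, "ty": 0, "tz": 0, "twist": -0.0535, "fingers": 1.0},
    {"tx": 0, "ty": 0, "tz": 0, "twist": 0, "fingers": 1.0}
  ]
}}

```text
clock: 0.52
eef_pos: [214.2, 613.5, 242.0]
tool_rot: [-3.141, -0.001, 3.14]
force: [1.0, 0.3, 0.5]
width: 85.3
gripper_force: 0.0
```

>>> {"name": "carry_out", "arguments": {
  "moves": [
    {"tx": -0.08, "ty": -0.125, "tz": 0, "twist": 0, "fingers": 1},
    {"tx": -0.107, "ty": -0.166, "tz": 0, "twist": 0, "fingers": 1},
    {"tx": -0.107, "ty": -0.166, "tz": 0, "twist": 0, "fingers": 1},
    {"tx": -0.107, "ty": -0.166, "tz": 0, "twist": 0, "fingers": 1},
    {"tx": -0.107, "ty": -0.166, "tz": 0, "twist": 0, "fingers": 0.6},
    {"tx": -0.107, "ty": -0.166, "tz": 0, "twist": 0, "fingers": 0.6},
    {"tx": -0.107, "ty": -0.166, "tz": 0, "twist": 0, "fingers": 0.6},
    {"tx": -0.107, "ty": -0.166, "tz": 0, "twist": 0, "fingers": 0.6},
    {"tx": -0.0267, "ty": -0.041, "tz": 0, "twist": 0, "fingers": 0.6},
    {"tx": 0, "ty": 0, "tz": 0, "twist": 0, "fingers": 0.6},
    {"tx": 0, "ty": 0, "tz": 0, "twist": 0, "fingers": 0.6}
  ]
}}

```text
clock: 1.9
eef_pos: [469.9, 217.4, 242.2]
tool_rot: [3.141, -0.001, -3.14]
force: [-0.1, 0.5, -0.4]
width: 51.3
gripper_force: 0.0
```

>>> {"name": "carry_out", "arguments": {
  "moves": [
    {"tx": -0.114, "ty": -0.0045, "tz": 0.05, "twist": 0, "fingers": 0.6},
    {"tx": -0.114, "ty": -0.0045, "tz": 0.1, "twist": 0, "fingers": 0.6},
    {"tx": -0.114, "ty": -0.0045, "tz": 0.1, "twist": 0, "fingers": 0.6},
    {"tx": -0.114, "ty": -0.0045, "tz": 0.09, "twist": 0, "fingers": 0.6},
    {"tx": 0, "ty": 0, "tz": 0, "twist": 0, "fingers": 0.6},
    {"tx": 0, "ty": 0, "tz": 0, "twist": 0, "fingers": 0.6}
  ]
}}

```text
clock: 2.65
eef_pos: [606.4, 212.1, 140.4]
tool_rot: [3.141, -0.001, -3.139]
force: [-0.1, 0.5, -0.5]
width: 51.1
gripper_force: 0.0
```

```bash
python3 - <<'E'
from h import *
im=snap('wrist','w1'); print(ctrl.read_state()['eef_pos'])
for p in [(607,212,65),(607,212,0)]: print(np.round(proj(im,p,True),1))
E
```

```text
[606.6276318  211.96634139 141.02565716]
[319.  217.7]
[319.  192.1]
```

View pics/w1.png

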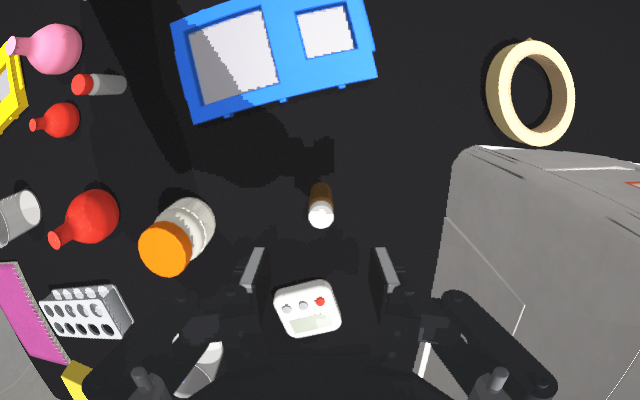

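The wrist view shows the white cap at about (320,216) with its base at (320,188), within 2 mm of the prediction. I'll descend and grip.

>>> {"name": "carry_out", "arguments": {
  "moves": [
    {"tx": 0.003, "ty": 0, "tz": 0.08, "twist": 0, "fingers": 0.6},
    {"tx": 0, "ty": 0, "tz": 0.1, "twist": 0, "fingers": 0.6},
    {"tx": 0, "ty": 0, "tz": 0.1, "twist": 0, "fingers": 0.6},
    {"tx": 0, "ty": 0, "tz": 0.06, "twist": 0, "fingers": 0.6},
    {"tx": 0, "ty": 0, "tz": 0, "twist": 0, "fingers": 0.6},
    {"tx": 0, "ty": 0, "tz": 0, "twist": 0, "fingers": 0.4},
    {"tx": 0, "ty": 0, "tz": 0, "twist": 0, "fingers": 0.25},
    {"tx": 0, "ty": 0, "tz": 0, "twist": 0, "fingers": 0.2},
    {"tx": 0, "ty": 0, "tz": 0, "twist": 0, "fingers": 0.1},
    {"tx": 0, "ty": 0, "tz": 0, "twist": 0, "fingers": 0.1},
    {"tx": 0, "ty": 0, "tz": 0, "twist": 0, "fingers": 0.1},
    {"tx": 0, "ty": 0, "tz": 0, "twist": 0, "fingers": 0.1}
  ]
}}

```text
clock: 4.2
eef_pos: [607.8, 210.4, 39.7]
tool_rot: [3.141, 0.002, -3.141]
force: [-1.0, 0.1, 6.7]
width: 17.6
gripper_force: 58.4
```

>>> {"name": "carry_out", "arguments": {
  "moves": [
    {"tx": 0, "ty": 0, "tz": -0.03, "twist": 0, "fingers": 0.1},
    {"tx": 0, "ty": 0, "tz": -0.06, "twist": 0, "fingers": 0.1},
    {"tx": 0, "ty": 0, "tz": -0.1, "twist": 0, "fingers": 0.1},
    {"tx": 0, "ty": 0, "tz": -0.04, "twist": 0, "fingers": 0.1},
    {"tx": 0, "ty": 0, "tz": 0, "twist": 0, "fingers": 0.1},
    {"tx": 0, "ty": 0, "tz": 0, "twist": 0, "fingers": 0.1}
  ]
}}

```text
clock: 4.95
eef_pos: [606.2, 209.8, 106.5]
tool_rot: [-3.141, -0.002, -3.141]
force: [-0.3, -0.9, 0.0]
width: 18.1
gripper_force: 58.5
```

```bash
python3 - <<'E'
from h import *
im=snap('wrist','w2'); s=ctrl.read_state(); p=s['eef_pos']; print(p,s['width'])
for dz in (33,25,8,-32-8,-40): print(dz,np.round(proj(im,p+[0,0,dz-0],True),1))
t=snap('scene','s2')
a=cv2.resize(im['color'][120:320,220:420],(400,400)); 
u,v=[int(k) for k in proj(t,p)]; x=min(max(u-60,0),520); y=min(max(v-60,0),280)
b=cv2.resize(t['color'][y:y+120,x:x+120],(400,400),interpolation=cv2.INTER_CUBIC); cv2.imwrite('pics/c2.png',np.hstack([a,b]))
E
```

```text
[606.15982728 209.76843132 106.26309662] 17.5054703953603
33 [319.2 313.1]
25 [319.2 301.4]
8 [319.2 280. ]
-40 [319.2 237.4]
-40 [319.2 237.4]
```

View pics/c2.png

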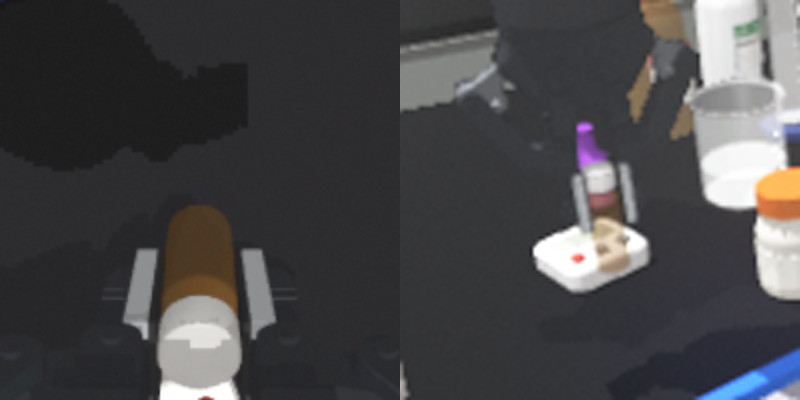

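The vial is upright between the pads, in the centre of the left panel, and clear of the bench. I'll carry it to the blue small well.

>>> {"name": "carry_out", "arguments": {
  "moves": [
    {"tx": 0.08, "ty": 0.005, "tz": 0, "twist": 0, "fingers": 0.1},
    {"tx": 0.12, "ty": 0.005, "tz": 0, "twist": 0, "fingers": 0.1},
    {"tx": 0.12, "ty": 0.005, "tz": 0, "twist": 0, "fingers": 0.1},
    {"tx": 0.1, "ty": 0.006, "tz": 0, "twist": 0, "fingers": 0.1},
    {"tx": 0.05, "ty": 0, "tz": 0, "twist": 0, "fingers": 0.1},
    {"tx": 0, "ty": 0, "tz": 0, "twist": 0, "fingers": 0.1},
    {"tx": 0, "ty": 0, "tz": 0.06, "twist": 0, "fingers": 0.1},
    {"tx": 0, "ty": 0, "tz": 0.07, "twist": 0, "fingers": 0.1},
    {"tx": 0, "ty": 0, "tz": 0.04, "twist": 0, "fingers": 0.1},
    {"tx": 0, "ty": 0, "tz": 0, "twist": 0, "fingers": 0.1},
    {"tx": 0, "ty": 0, "tz": 0, "twist": 0, "fingers": 0.1}
  ]
}}

```text
clock: 6.42
eef_pos: [466.6, 216.4, 56.7]
tool_rot: [3.141, 0.001, -3.142]
force: [0.1, 0.1, 0.2]
width: 17.7
gripper_force: 58.5
```

>>> {"name": "carry_out", "arguments": {
  "moves": [
    {"tx": 0.004, "ty": 0, "tz": 0.012, "twist": 0, "fingers": 0.1},
    {"tx": 0, "ty": 0, "tz": 0.01, "twist": 0, "fingers": 0.1},
    {"tx": 0, "ty": 0, "tz": 0.005, "twist": 0, "fingers": 0.1},
    {"tx": 0, "ty": 0, "tz": 0, "twist": 0, "fingers": 0.1},
    {"tx": 0, "ty": 0, "tz": 0, "twist": 0, "fingers": 0.1}
  ]
}}

```text
clock: 7.05
eef_pos: [464.7, 216.3, 48.2]
tool_rot: [3.142, 0.0, -3.141]
force: [0.0, 0.4, -0.3]
width: 17.5
gripper_force: 58.5
```

>>> {"name": "carry_out", "arguments": {
  "moves": [
    {"tx": 0, "ty": 0, "tz": 0.005, "twist": 0, "fingers": 0.1},
    {"tx": 0, "ty": 0, "tz": 0, "twist": 0, "fingers": 0.1},
    {"tx": 0, "ty": 0, "tz": 0, "twist": 0, "fingers": 0.1}
  ]
}}

```text
clock: 7.42
eef_pos: [464.9, 216.4, 47.6]
tool_rot: [3.141, 0.001, -3.141]
force: [-1.6, -1.1, 8.9]
width: 17.6
gripper_force: 59.6
```

Contact with the floor (9 N). Release slowly and lift.

>>> {"name": "carry_out", "arguments": {
  "moves": [
    {"tx": 0, "ty": 0, "tz": -0.001, "twist": 0, "fingers": 0.25},
    {"tx": 0, "ty": 0, "tz": 0, "twist": 0, "fingers": 0.35},
    {"tx": 0, "ty": 0, "tz": 0, "twist": 0, "fingers": 0.45},
    {"tx": 0, "ty": 0, "tz": 0, "twist": 0, "fingers": 0.5},
    {"tx": 0, "ty": 0, "tz": 0, "twist": 0, "fingers": 0.5},
    {"tx": 0, "ty": 0, "tz": -0.06, "twist": 0, "fingers": 0.5},
    {"tx": 0, "ty": 0, "tz": -0.15, "twist": 0, "fingers": 0.5},
    {"tx": 0, "ty": 0, "tz": -0.15, "twist": 0, "fingers": 0.5},
    {"tx": 0, "ty": 0, "tz": -0.1, "twist": 0, "fingers": 0.5},
    {"tx": 0, "ty": 0, "tz": -0.05, "twist": 0, "fingers": 0.5},
    {"tx": 0, "ty": 0, "tz": 0, "twist": 0, "fingers": 0.5}
  ]
}}

```text
clock: 8.8
eef_pos: [465.0, 216.5, 200.4]
tool_rot: [3.141, 0.001, -3.141]
force: [-0.7, 1.1, -0.5]
width: 42.7
gripper_force: 0.0
```

```bash
python3 - <<'E'
from h import *
im=snap('wrist','w3'); s=ctrl.read_state(); print(s['eef_pos'],s['width'])
print(proj(im,(465,216.3,73),True),proj(im,(465,216.3,8),True))
cv2.imwrite('pics/c3.png',im['color'][60:340,120:520])
E
```

```text
[464.4103807  216.1033904  199.43406909] 42.73342241683075
(np.float64(318.9272860851536), np.float64(195.31149297255755)) (np.float64(318.917961462094), np.float64(177.58893275969064))
```

View pics/c3.png

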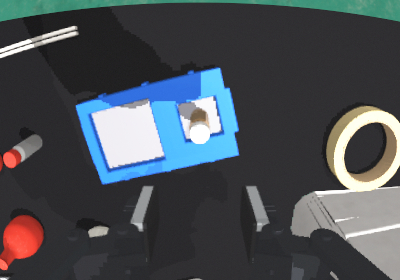

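The brown vial stands in the small well, with its cap at full-image (319,194) as predicted. Next, the bulb.

>>> {"name": "carry_out", "arguments": {
  "moves": [
    {"tx": -0.0533, "ty": -0.0817, "tz": 0, "twist": 0, "fingers": 0.5},
    {"tx": -0.107, "ty": -0.1633, "tz": 0, "twist": 0, "fingers": 0.5},
    {"tx": -0.107, "ty": -0.1633, "tz": 0, "twist": 0, "fingers": 0.5},
    {"tx": -0.107, "ty": -0.1633, "tz": 0, "twist": 0, "fingers": 0.5},
    {"tx": -0.107, "ty": -0.1633, "tz": 0, "twist": 0, "fingers": 0.5},
    {"tx": -0.0533, "ty": -0.0817, "tz": 0, "twist": 0, "fingers": 0.5},
    {"tx": 0, "ty": 0, "tz": 0.1, "twist": 0, "fingers": 0.5},
    {"tx": 0, "ty": 0, "tz": 0.13, "twist": 0, "fingers": 0.5},
    {"tx": 0, "ty": 0, "tz": 0, "twist": 0, "fingers": 0.5},
    {"tx": 0, "ty": 0, "tz": 0, "twist": 0, "fingers": 0.5}
  ]
}}

```text
clock: 10.1
eef_pos: [625.4, -28.5, 131.0]
tool_rot: [3.142, -0.0, -3.141]
force: [-0.3, 0.2, 0.3]
width: 42.7
gripper_force: 0.0
```

```bash
python3 - <<'E'
from h import *
im=snap('wrist','w4'); s=ctrl.read_state(); print(s['eef_pos'],s['width'])
print(proj(im,(624.5,-29,88),True),proj(im,(624.5,-29,0),True))
cv2.imwrite('pics/c4.png',im['color'][60:340,120:520])
E
```

```text
[625.92580601 -28.525745   131.81349979] 42.74348570177552
(np.float64(318.4537674645573), np.float64(234.35596399556178)) (np.float64(318.64160729484183), np.float64(193.40810013242432))
```

View pics/c4.png

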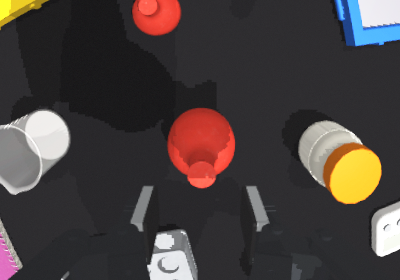

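The neck top is at about (322,236), so y is ≈ -27. A small correction, then descend and grip the neck.

>>> {"name": "carry_out", "arguments": {
  "moves": [
    {"tx": 0, "ty": 0.005, "tz": 0.06, "twist": 0, "fingers": 0.5},
    {"tx": 0, "ty": 0, "tz": 0.09, "twist": 0, "fingers": 0.5},
    {"tx": 0, "ty": 0, "tz": 0.048, "twist": 0, "fingers": 0.5},
    {"tx": 0, "ty": 0, "tz": 0, "twist": 0, "fingers": 0.5},
    {"tx": 0, "ty": 0, "tz": 0, "twist": 0, "fingers": 0.35},
    {"tx": 0, "ty": 0, "tz": 0, "twist": 0, "fingers": 0.25},
    {"tx": 0, "ty": 0, "tz": 0, "twist": 0, "fingers": 0.2},
    {"tx": 0, "ty": 0, "tz": 0, "twist": 0, "fingers": 0.1},
    {"tx": 0, "ty": 0, "tz": 0, "twist": 0, "fingers": 0.05},
    {"tx": 0, "ty": 0, "tz": 0, "twist": 0, "fingers": 0.05},
    {"tx": 0, "ty": 0, "tz": 0, "twist": 0, "fingers": 0.05}
  ]
}}

```text
clock: 11.52
eef_pos: [625.9, -27.3, 72.6]
tool_rot: [-3.141, 0.002, -3.141]
force: [-0.6, -0.7, 5.8]
width: 16.2
gripper_force: 58.4
```

>>> {"name": "carry_out", "arguments": {
  "moves": [
    {"tx": 0, "ty": 0, "tz": -0.03, "twist": 0, "fingers": 0.05},
    {"tx": 0, "ty": 0, "tz": -0.07, "twist": 0, "fingers": 0.05},
    {"tx": 0, "ty": 0, "tz": -0.11, "twist": 0, "fingers": 0.05},
    {"tx": 0, "ty": 0, "tz": -0.08, "twist": 0, "fingers": 0.05},
    {"tx": 0.04, "ty": 0.048, "tz": 0, "twist": 0, "fingers": 0.05},
    {"tx": 0.09, "ty": 0.104, "tz": 0, "twist": 0, "fingers": 0.05},
    {"tx": 0.12, "ty": 0.14, "tz": 0, "twist": 0, "fingers": 0.05},
    {"tx": 0.12, "ty": 0.14, "tz": 0, "twist": 0, "fingers": 0.05},
    {"tx": 0.07, "ty": 0.078, "tz": 0, "twist": 0, "fingers": 0.05},
    {"tx": 0.03, "ty": 0.035, "tz": 0, "twist": 0, "fingers": 0.05},
    {"tx": 0, "ty": 0, "tz": 0, "twist": 0, "fingers": 0.05},
    {"tx": 0, "ty": 0, "tz": 0, "twist": 0, "fingers": 0.05}
  ]
}}

```text
clock: 13.02
eef_pos: [485.1, 135.1, 158.4]
tool_rot: [-3.141, 0.001, 3.14]
force: [-0.2, 0.1, -0.8]
width: 16.0
gripper_force: 58.6
```

```bash
python3 - <<'E'
from h import *
im=snap('wrist','w5'); s=ctrl.read_state(); print(s['eef_pos'],s['width'])
cv2.imwrite('pics/c5.png',im['color'][60:340,120:520])
E
```

```text
[485.08683049 134.96850434 158.44288792] 15.921910741144538
```

View pics/c5.png

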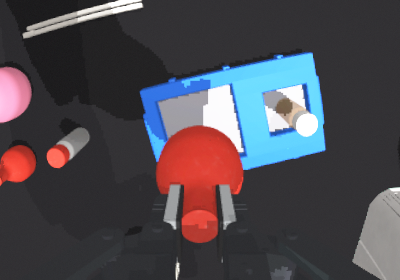

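The bulb hangs upright above the big well, in the centre of the crop. Lowering it.

>>> {"name": "carry_out", "arguments": {
  "moves": [
    {"tx": 0.003, "ty": 0.0045, "tz": 0.05, "twist": 0, "fingers": 0.05},
    {"tx": 0, "ty": 0, "tz": 0.09, "twist": 0, "fingers": 0.05},
    {"tx": 0, "ty": 0, "tz": 0.08, "twist": 0, "fingers": 0.05},
    {"tx": 0, "ty": 0, "tz": 0.034, "twist": 0, "fingers": 0.05},
    {"tx": 0, "ty": 0, "tz": 0, "twist": 0, "fingers": 0.05},
    {"tx": 0, "ty": 0, "tz": 0.003, "twist": 0, "fingers": 0.05},
    {"tx": 0, "ty": 0, "tz": 0, "twist": 0, "fingers": 0.05},
    {"tx": 0, "ty": 0, "tz": 0, "twist": 0, "fingers": 0.05}
  ]
}}

```text
clock: 14.08
eef_pos: [483.5, 137.8, 81.9]
tool_rot: [3.141, 0.001, -3.141]
force: [0.1, -0.0, -0.2]
width: 16.4
gripper_force: 59.0
```

>>> {"name": "carry_out", "arguments": {
  "moves": [
    {"tx": 0, "ty": -0.003, "tz": 0.004, "twist": 0, "fingers": 0.05},
    {"tx": 0, "ty": 0, "tz": 0.003, "twist": 0, "fingers": 0.05},
    {"tx": 0, "ty": 0, "tz": 0, "twist": 0, "fingers": 0.05},
    {"tx": 0, "ty": 0, "tz": 0, "twist": 0, "fingers": 0.05}
  ]
}}

```text
clock: 14.58
eef_pos: [483.4, 137.0, 80.5]
tool_rot: [3.141, 0.001, -3.141]
force: [-1.5, 0.2, 12.2]
width: 16.1
gripper_force: 60.4
```

>>> {"name": "carry_out", "arguments": {
  "moves": [
    {"tx": 0, "ty": 0, "tz": -0.0015, "twist": 0, "fingers": 0.25},
    {"tx": 0, "ty": 0, "tz": 0, "twist": 0, "fingers": 0.35},
    {"tx": 0, "ty": 0, "tz": 0, "twist": 0, "fingers": 0.45},
    {"tx": 0, "ty": 0, "tz": 0, "twist": 0, "fingers": 0.5},
    {"tx": 0, "ty": 0, "tz": 0, "twist": 0, "fingers": 0.5},
    {"tx": 0, "ty": 0, "tz": -0.06, "twist": 0, "fingers": 0.5},
    {"tx": 0, "ty": 0, "tz": -0.12, "twist": 0, "fingers": 0.5},
    {"tx": 0, "ty": 0, "tz": -0.15, "twist": 0, "fingers": 0.5},
    {"tx": 0, "ty": 0, "tz": -0.1, "twist": 0, "fingers": 0.5},
    {"tx": 0, "ty": 0, "tz": 0, "twist": 0, "fingers": 0.5},
    {"tx": 0, "ty": 0, "tz": 0, "twist": 0, "fingers": 0.5}
  ]
}}

```text
clock: 15.95
eef_pos: [482.6, 136.6, 208.2]
tool_rot: [-3.141, -0.001, -3.141]
force: [-0.5, -0.0, 0.0]
width: 42.4
gripper_force: 0.0
```

```bash
python3 - <<'E'
from h import *
im=snap('wrist','w6'); s=ctrl.read_state(); print(s['eef_pos'],s['width'])
print([np.round(proj(im,p,True),0) for p in [(484,136.3,96),(484,136.3,8),(465,216.3,73),(494.6,12.4,65),(494.6,12.4,0)]])
cv2.imwrite('pics/c6.png',im['color'][40:340,0:520])
E
```

```text
[482.36712278 136.52209991 207.79495544] 42.76086789356701
[array([319., 203.]), array([319., 178.]), array([407., 175.]), array([193., 203.]), array([214., 186.])]
```

View pics/c6.png

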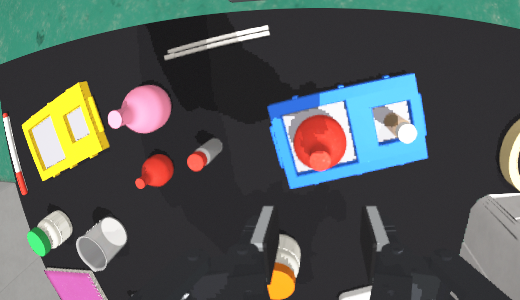

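The bulb stands in the big well, with its neck top at (319,200) against a predicted (319,203). The red vial cap is at (196,202), so y is ≈ 13.5. Heading there.

>>> {"name": "carry_out", "arguments": {
  "moves": [
    {"tx": -0.005, "ty": -0.061, "tz": 0, "twist": 0, "fingers": 0.5},
    {"tx": -0.01, "ty": -0.12, "tz": 0, "twist": 0, "fingers": 0.5},
    {"tx": -0.01, "ty": -0.12, "tz": 0.05, "twist": 0, "fingers": 0.5},
    {"tx": -0.015, "ty": -0.11, "tz": 0.1, "twist": 0, "fingers": 0.5},
    {"tx": 0, "ty": 0, "tz": 0.12, "twist": 0, "fingers": 0.5},
    {"tx": 0, "ty": 0, "tz": 0, "twist": 0, "fingers": 0.5},
    {"tx": 0, "ty": 0, "tz": 0, "twist": 0, "fingers": 0.5}
  ]
}}

```text
clock: 16.88
eef_pos: [495.4, 13.3, 128.3]
tool_rot: [-3.142, 0.0, -3.141]
force: [0.1, -1.2, -0.1]
width: 42.6
gripper_force: 0.0
```

```bash
python3 - <<'E'
from h import *
im=snap('wrist','w7'); s=ctrl.read_state(); print(s['eef_pos'],s['width'])
print([np.round(proj(im,p,True),1) for p in [(494.6,13.3,65),(494.6,13.3,0)]])
c=im['color']; hs=cv2.cvtColor(c,cv2.COLOR_BGR2HSV).astype(int); H,S,V=hs[...,0],hs[...,1],hs[...,2]
n,l,st,ce=cv2.connectedComponentsWithStats((((H<5)|(H>174))&(S>150)&(V>80)).astype(np.uint8))
for i in range(1,n):
    if st[i][4]>60: print(st[i].tolist(),ce[i].round(1),at(im,*ce[i],62,True))
E
```

```text
[495.87492175  13.57082896 128.7411577 ] 42.468822323701545
[array([319.3, 222. ]), array([319.2, 194.3])]
[435, 159, 84, 74, 4040] [473.2 195.4] [476.4 125.   62. ]
[211, 205, 45, 53, 1764] [231.9 230. ] [502.4 -48.9  62. ]
[306, 205, 27, 29, 581] [319.1 218.7] [493.4  13.2  62. ]
[17, 223, 17, 31, 249] [ 24.8 238.6] [ 522.7 -297.4   62. ]
```

>>> {"name": "carry_out", "arguments": {
  "moves": [
    {"tx": 0.003, "ty": 0, "tz": 0.06, "twist": 0, "fingers": 0.5},
    {"tx": 0, "ty": 0, "tz": 0.1, "twist": 0, "fingers": 0.5},
    {"tx": 0, "ty": 0, "tz": 0.1, "twist": 0, "fingers": 0.5},
    {"tx": 0, "ty": 0, "tz": 0.038, "twist": 0, "fingers": 0.5},
    {"tx": 0, "ty": 0, "tz": 0, "twist": 0, "fingers": 0.5},
    {"tx": 0, "ty": 0, "tz": 0, "twist": 0, "fingers": 0.35},
    {"tx": 0, "ty": 0, "tz": 0, "twist": 0, "fingers": 0.25},
    {"tx": 0, "ty": 0, "tz": 0, "twist": 0, "fingers": 0.15},
    {"tx": 0, "ty": 0, "tz": 0, "twist": 0, "fingers": 0.1},
    {"tx": 0, "ty": 0, "tz": 0, "twist": 0, "fingers": 0.1},
    {"tx": 0, "ty": 0, "tz": 0, "twist": 0, "fingers": 0.1}
  ]
}}

```text
clock: 18.3
eef_pos: [495.1, 13.5, 39.5]
tool_rot: [3.141, 0.002, -3.141]
force: [-0.6, -0.7, 6.3]
width: 17.4
gripper_force: 58.4
```

>>> {"name": "carry_out", "arguments": {
  "moves": [
    {"tx": 0, "ty": 0, "tz": -0.04, "twist": 0, "fingers": 0.1},
    {"tx": 0, "ty": 0, "tz": -0.1, "twist": 0, "fingers": 0.1},
    {"tx": 0, "ty": 0, "tz": -0.13, "twist": 0, "fingers": 0.1},
    {"tx": 0, "ty": 0, "tz": -0.1, "twist": 0, "fingers": 0.1},
    {"tx": 0, "ty": 0, "tz": -0.05, "twist": 0, "fingers": 0.1},
    {"tx": 0.015, "ty": -0.083, "tz": 0, "twist": 0, "fingers": 0.1},
    {"tx": 0.03, "ty": -0.16, "tz": 0, "twist": 0, "fingers": 0.1},
    {"tx": 0.03, "ty": -0.16, "tz": 0, "twist": 0, "fingers": 0.1},
    {"tx": 0.03, "ty": -0.16, "tz": 0, "twist": 0, "fingers": 0.1},
    {"tx": 0.02, "ty": -0.12, "tz": 0, "twist": 0, "fingers": 0.1},
    {"tx": 0, "ty": 0, "tz": 0, "twist": 0, "fingers": 0.1},
    {"tx": 0, "ty": 0, "tz": 0, "twist": 0, "fingers": 0.1}
  ]
}}

```text
clock: 19.8
eef_pos: [457.0, -190.7, 164.9]
tool_rot: [3.141, 0.0, -3.141]
force: [0.6, 0.5, -0.7]
width: 18.1
gripper_force: 58.6
```

```bash
python3 - <<'E'
from h import *
im=snap('wrist','w8'); s=ctrl.read_state(); print(s['eef_pos'],s['width'])
print([np.round(proj(im,p,True),1) for p in [(457.6,-191.4,8),(482.2,-269.8,8)]])
cv2.imwrite('pics/c8.png',im['color'][40:340,0:520])
E
```

```text
[ 457.16926414 -190.10104782  164.81096791] 17.56997239847987
[array([318.3, 187. ]), array([240.6, 210.8])]
```

View pics/c8.png

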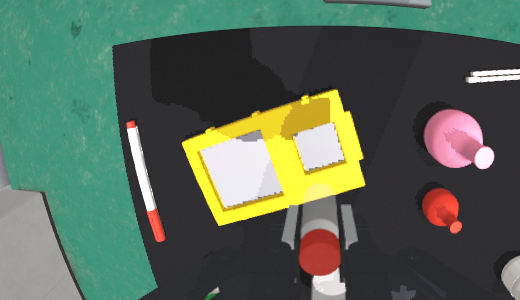

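The vial is upright and the small well centre is at (320,187), as predicted. Lowering.

>>> {"name": "carry_out", "arguments": {
  "moves": [
    {"tx": 0, "ty": 0, "tz": 0.08, "twist": 0, "fingers": 0.1},
    {"tx": 0, "ty": 0, "tz": 0.12, "twist": 0, "fingers": 0.1},
    {"tx": 0, "ty": 0, "tz": 0.1, "twist": 0, "fingers": 0.1},
    {"tx": 0, "ty": 0, "tz": 0.06, "twist": 0, "fingers": 0.1},
    {"tx": 0, "ty": 0, "tz": 0.025, "twist": 0, "fingers": 0.1},
    {"tx": 0, "ty": 0, "tz": 0, "twist": 0, "fingers": 0.1},
    {"tx": 0, "ty": 0, "tz": 0.002, "twist": 0, "fingers": 0.1},
    {"tx": 0, "ty": 0, "tz": 0, "twist": 0, "fingers": 0.1}
  ]
}}

```text
clock: 20.85
eef_pos: [457.4, -191.5, 49.0]
tool_rot: [-3.141, 0.001, -3.141]
force: [0.3, 0.0, 0.1]
width: 17.7
gripper_force: 58.6
```

>>> {"name": "carry_out", "arguments": {
  "moves": [
    {"tx": 0, "ty": 0, "tz": 0.004, "twist": 0, "fingers": 0.1},
    {"tx": 0, "ty": 0, "tz": 0.003, "twist": 0, "fingers": 0.1},
    {"tx": 0, "ty": 0, "tz": 0, "twist": 0, "fingers": 0.1},
    {"tx": 0, "ty": 0, "tz": 0, "twist": 0, "fingers": 0.1}
  ]
}}

```text
clock: 21.35
eef_pos: [457.3, -191.6, 47.5]
tool_rot: [-3.141, 0.001, -3.141]
force: [-1.4, 0.6, 11.3]
width: 17.8
gripper_force: 60.0
```

>>> {"name": "carry_out", "arguments": {
  "moves": [
    {"tx": 0, "ty": 0, "tz": -0.0015, "twist": 0, "fingers": 0.25},
    {"tx": 0, "ty": 0, "tz": 0, "twist": 0, "fingers": 0.35},
    {"tx": 0, "ty": 0, "tz": 0, "twist": 0, "fingers": 0.45},
    {"tx": 0, "ty": 0, "tz": 0, "twist": 0, "fingers": 0.5},
    {"tx": 0, "ty": 0, "tz": 0, "twist": 0, "fingers": 0.5},
    {"tx": 0, "ty": 0, "tz": -0.06, "twist": 0, "fingers": 0.5},
    {"tx": 0, "ty": 0, "tz": -0.14, "twist": 0, "fingers": 0.5},
    {"tx": 0, "ty": 0, "tz": -0.15, "twist": 0, "fingers": 0.5},
    {"tx": 0, "ty": 0, "tz": -0.1, "twist": 0, "fingers": 0.6},
    {"tx": 0, "ty": 0, "tz": 0, "twist": 0, "fingers": 0.8},
    {"tx": 0, "ty": 0, "tz": 0, "twist": 0, "fingers": 1}
  ]
}}

```text
clock: 22.72
eef_pos: [456.4, -191.3, 181.1]
tool_rot: [3.141, -0.001, -3.141]
force: [-0.1, 1.1, -0.7]
width: 83.2
gripper_force: 0.0
```

>>> {"name": "carry_out", "arguments": {
  "moves": [
    {"tx": -0.056, "ty": -0.036, "tz": 0, "twist": 0, "fingers": 1},
    {"tx": -0.139, "ty": -0.09, "tz": 0, "twist": 0, "fingers": 1},
    {"tx": -0.139, "ty": -0.09, "tz": 0, "twist": 0, "fingers": 1},
    {"tx": -0.139, "ty": -0.09, "tz": 0, "twist": 0, "fingers": 1},
    {"tx": -0.084, "ty": -0.052, "tz": 0.04, "twist": 0, "fingers": 1},
    {"tx": 0, "ty": 0, "tz": 0.1, "twist": 0, "fingers": 1},
    {"tx": 0, "ty": 0, "tz": 0.05, "twist": 0, "fingers": 1},
    {"tx": 0, "ty": 0, "tz": 0, "twist": 0, "fingers": 1},
    {"tx": 0, "ty": 0, "tz": 0, "twist": 0, "fingers": 1}
  ]
}}

```text
clock: 23.85
eef_pos: [624.4, -298.8, 125.4]
tool_rot: [-3.141, 0.001, -3.141]
force: [-0.4, -0.0, 0.4]
width: 85.1
gripper_force: 0.0
```

```bash
python3 - <<'E'
from h import *
im=snap('wrist','w9'); s=ctrl.read_state(); print(s['eef_pos'],s['width'])
print([np.round(proj(im,p,True),1) for p in [(624,-298.7,75),(624,-298.7,0),(457.6,-191.4,73)]])
cv2.imwrite('pics/c9.png',im['color'][0:400,80:560])
E
```

```text
[ 624.65350664 -298.97085104  125.86169599] 85.53635969005823
[array([319.4, 230.2]), array([319.4, 195.6]), array([484.5, -14.6])]
```

View pics/c9.png

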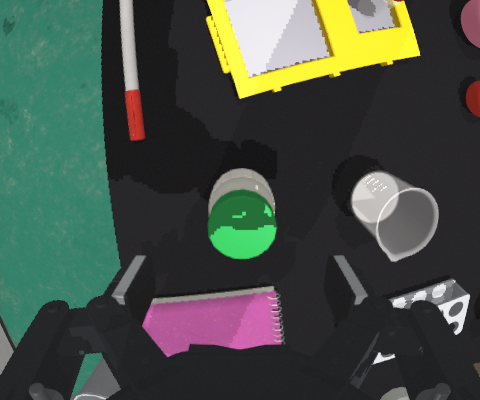

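The green cap is centred at (322,226), about 1.4 mm toward +y, and the beaker is clear of the finger. Descend and grip the cap.

>>> {"name": "carry_out", "arguments": {
  "moves": [
    {"tx": 0, "ty": 0.005, "tz": 0.06, "twist": 0, "fingers": 1},
    {"tx": 0, "ty": 0, "tz": 0.1, "twist": 0, "fingers": 1},
    {"tx": 0, "ty": 0, "tz": 0.063, "twist": 0, "fingers": 1},
    {"tx": 0, "ty": 0, "tz": 0, "twist": 0, "fingers": 0.8},
    {"tx": 0, "ty": 0, "tz": 0, "twist": 0, "fingers": 0.65},
    {"tx": 0, "ty": 0, "tz": 0, "twist": 0, "fingers": 0.55},
    {"tx": 0, "ty": 0, "tz": 0, "twist": 0, "fingers": 0.45},
    {"tx": 0, "ty": 0, "tz": 0, "twist": 0, "fingers": 0.35},
    {"tx": 0, "ty": 0, "tz": 0, "twist": 0, "fingers": 0.35},
    {"tx": 0, "ty": 0, "tz": 0, "twist": 0, "fingers": 0.35}
  ]
}}

```text
clock: 25.15
eef_pos: [625.2, -297.6, 59.3]
tool_rot: [-3.141, 0.003, -3.141]
force: [0.6, -0.3, 5.9]
width: 43.2
gripper_force: 61.1
```

>>> {"name": "carry_out", "arguments": {
  "moves": [
    {"tx": 0, "ty": 0, "tz": -0.03, "twist": 0, "fingers": 0.35},
    {"tx": 0, "ty": 0, "tz": -0.08, "twist": 0, "fingers": 0.35},
    {"tx": 0, "ty": 0, "tz": -0.11, "twist": 0, "fingers": 0.35},
    {"tx": 0, "ty": 0, "tz": -0.07, "twist": 0, "fingers": 0.35},
    {"tx": 0.05, "ty": 0.01, "tz": 0, "twist": 0, "fingers": 0.35},
    {"tx": 0.1, "ty": 0.02, "tz": 0, "twist": 0, "fingers": 0.35},
    {"tx": 0.12, "ty": 0.023, "tz": 0, "twist": 0, "fingers": 0.35},
    {"tx": 0.12, "ty": 0.023, "tz": 0, "twist": 0, "fingers": 0.35},
    {"tx": 0.06, "ty": 0.012, "tz": 0, "twist": 0, "fingers": 0.35},
    {"tx": 0.027, "ty": 0.005, "tz": 0, "twist": 0, "fingers": 0.35},
    {"tx": 0, "ty": 0, "tz": 0, "twist": 0, "fingers": 0.35},
    {"tx": 0, "ty": 0, "tz": 0, "twist": 0, "fingers": 0.35}
  ]
}}

```text
clock: 26.65
eef_pos: [482.1, -269.6, 144.9]
tool_rot: [-3.141, 0.001, -3.141]
force: [0.9, 0.1, -0.9]
width: 42.9
gripper_force: 61.0
```

```bash
python3 - <<'E'
from h import *
im=snap('wrist','w10'); s=ctrl.read_state(); print(s['eef_pos'],s['width'])
print([np.round(proj(im,p,True),1) for p in [(457.6,-191.4,73),(482.2,-269.8,8)]])
cv2.imwrite('pics/c10.png',im['color'][0:400,80:560])
E
```

```text
[ 482.02781329 -269.47517342  144.79191174] 43.356800238144544
[array([429.8, 185.4]), array([319. , 192.3])]
```

View pics/c10.png

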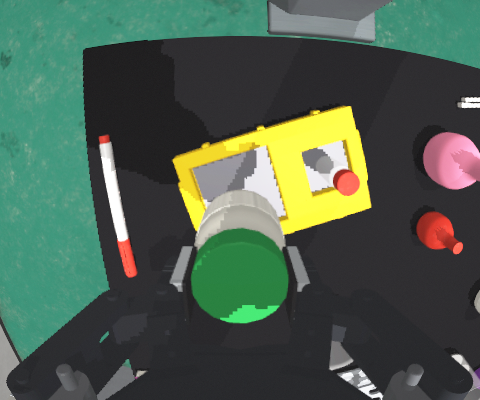

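The red vial stands in its well, cap at (427,183), and the jar is held level over the big well. Lowering.

>>> {"name": "carry_out", "arguments": {
  "moves": [
    {"tx": 0, "ty": 0, "tz": 0.05, "twist": 0, "fingers": 0.35},
    {"tx": 0, "ty": 0, "tz": 0.1, "twist": 0, "fingers": 0.35},
    {"tx": 0, "ty": 0, "tz": 0.07, "twist": 0, "fingers": 0.35},
    {"tx": 0, "ty": 0, "tz": 0.03, "twist": 0, "fingers": 0.35},
    {"tx": 0, "ty": 0, "tz": 0.002, "twist": 0, "fingers": 0.35},
    {"tx": 0, "ty": 0, "tz": 0, "twist": 0, "fingers": 0.35},
    {"tx": 0, "ty": 0, "tz": 0, "twist": 0, "fingers": 0.35}
  ]
}}

```text
clock: 27.58
eef_pos: [481.4, -269.6, 69.8]
tool_rot: [-3.141, 0.001, -3.141]
force: [0.3, -0.6, -0.6]
width: 43.1
gripper_force: 61.2
```

>>> {"name": "carry_out", "arguments": {
  "moves": [
    {"tx": 0, "ty": 0, "tz": 0.004, "twist": 0, "fingers": 0.35},
    {"tx": 0, "ty": 0, "tz": 0.004, "twist": 0, "fingers": 0.35},
    {"tx": 0, "ty": 0, "tz": 0, "twist": 0, "fingers": 0.35},
    {"tx": 0, "ty": 0, "tz": 0, "twist": 0, "fingers": 0.35}
  ]
}}

```text
clock: 28.08
eef_pos: [481.2, -269.5, 67.3]
tool_rot: [-3.141, 0.001, -3.141]
force: [-0.3, 0.7, 5.7]
width: 42.9
gripper_force: 61.7
```

>>> {"name": "carry_out", "arguments": {
  "moves": [
    {"tx": 0, "ty": 0, "tz": 0, "twist": 0, "fingers": 0.55},
    {"tx": 0, "ty": 0, "tz": 0, "twist": 0, "fingers": 0.65},
    {"tx": 0, "ty": 0, "tz": 0, "twist": 0, "fingers": 0.75},
    {"tx": 0, "ty": 0, "tz": 0, "twist": 0, "fingers": 0.75},
    {"tx": 0, "ty": 0, "tz": 0, "twist": 0, "fingers": 0.75},
    {"tx": 0, "ty": 0, "tz": -0.06, "twist": 0, "fingers": 0.75},
    {"tx": 0, "ty": 0, "tz": -0.12, "twist": 0, "fingers": 0.75},
    {"tx": 0, "ty": 0, "tz": -0.15, "twist": 0, "fingers": 0.75},
    {"tx": 0, "ty": 0, "tz": -0.15, "twist": 0, "fingers": 0.75},
    {"tx": 0, "ty": 0, "tz": 0, "twist": 0, "fingers": 0.75},
    {"tx": 0, "ty": 0, "tz": 0, "twist": 0, "fingers": 0.75}
  ]
}}

```text
clock: 29.45
eef_pos: [480.4, -269.2, 210.4]
tool_rot: [3.141, -0.001, -3.141]
force: [-0.5, -0.4, 0.5]
width: 64.1
gripper_force: 0.0
```

```bash
python3 - <<'E'
from h import *
im=snap('wrist','w11'); s=ctrl.read_state(); print(s['eef_pos'],s['width'])
print([np.round(proj(im,p,True),1) for p in [(457.6,-191.4,73),(482.2,-269.8,83)]])
sc=snap('scene','s11')
a=cv2.resize(im['color'],(400,250)); b=sc['color'][130:380,160:560]
cv2.imwrite('pics/c11.png',np.vstack([a,b]))
E
```

```text
[ 480.11448361 -269.02254353  209.75078791] 64.10008656663766
[array([405. , 168.4]), array([318.4, 197.5])]
```

View pics/c11.png

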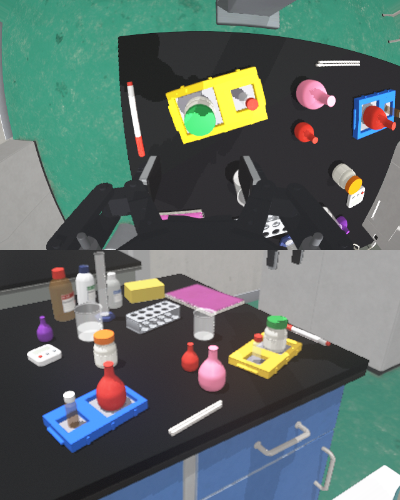

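The wrist and scene views show all four items standing in their wells: blue tray with bulb and brown vial, yellow tray with green jar and red vial. The beaker and orange jar are where they started. The gripper is clear, so I'm handing in.

```bash
python3 -c "
from cell import job
print(job.finish_job())"
```

```text
the job is handed in; nothing more can be done
None
```

Both kits are made up and handed in after about 30 s of robot time; all four items looked upright in their wells in the last pictures, the small beaker and orange-capped jar were left in place, and no verdict came back at hand-in.

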